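# Build the sieve stack on the shaker

### The job

Set up the sieve shaker for a particle-size run: first seat the plain steel receiver pan in the shaker's centring ring, then stack on it, from the bottom up, the fine sieve (blue rim), the medium sieve (yellow rim) and the coarse sieve (red rim), and close the stack with the lid. Add the pieces in that order, each upright with its skirt fully home in the piece below, and leave the stack standing free. Do not knock over or push out of place the red-lidded jar or the pipette bulb.

Things in the scene. Friction and masses are not known exactly. Their poses are not given: they have to be found in the camera images.
- shaker: Small sieve shaker, fixed: light grey box 136 mm wide (y), 170 mm deep (95 mm toward its sloping front panel at -x, 75 mm to the rear), 56 mm high, under a round aluminium plate 100 mm across whose top is 70 mm above the bench. Origin: on the bench under the plate's centre; x points to the shaker's rear.
- shaker_seat (a point): Centre of the mouth of the dark centring ring on the shaker's plate, level with the ring's top edge, 79 mm above the bench, z up. Ring: bore 55 mm, 67 mm outside, 9 mm high. The seated pan's shoulder rests on this edge, so its origin is 8 mm below this point.
- pan: Receiver pan: plain bare-steel cup, smooth closed floor, no coloured rim. Tapered skirt below, 8 mm high, 44 mm across at the foot, 52 at the shoulder. Origin: centre of the skirt's underside, z up; starts upright on the bench (z = 0). Round body 62 mm across, 8 to 36 mm above the origin: grip it there. Top open, bore 55 mm; a piece fully home in it has its origin 28 mm above this one's. 60-130 g.
- sieve_fine: Fine sieve: steel, blue rim, close mesh (wires 2 mm apart). Tapered skirt below, 8 mm high, 44 mm across at the foot, 52 at the shoulder. Origin: centre of the skirt's underside, z up; starts upright on the bench (z = 0). Round body 62 mm across, 8 to 36 mm above the origin: grip it there. Top open, bore 55 mm; a piece fully home in it has its origin 28 mm above this one's. 60-130 g.
- sieve_medium: Medium sieve: steel, yellow rim, mesh wires 4.5 mm apart. Tapered skirt below, 8 mm high, 44 mm across at the foot, 52 at the shoulder. Origin: centre of the skirt's underside, z up; starts upright on the bench (z = 0). Round body 62 mm across, 8 to 36 mm above the origin: grip it there. Top open, bore 55 mm; a piece fully home in it has its origin 28 mm above this one's. 60-130 g.
- sieve_coarse: Coarse sieve: steel, red rim, open mesh (8.5 mm). Tapered skirt below, 8 mm high, 44 mm across at the foot, 52 at the shoulder. Origin: centre of the skirt's underside, z up; starts upright on the bench (z = 0). Round body 62 mm across, 8 to 36 mm above the origin: grip it there. Top open, bore 55 mm; a piece fully home in it has its origin 28 mm above this one's. 60-130 g.
- lid: Lid: steel disc with a black knob. Tapered skirt below, 8 mm high, 44 mm across at the foot, 52 at the shoulder. Origin: centre of the skirt's underside, z up; starts upright on the bench (z = 0). Disc 62 mm across, 8 to 20 mm above the origin: grip it there; knob 24 mm across, up to 34 mm above the origin. 55-115 g.
- red_jar: Bystander: small sample jar, red screw lid, 50 mm across, 55 mm high, loose, standing among the sieves. Origin: centre of its underside.
- bulb: Bystander: dark red rubber pipette bulb, 56 mm across, 84 mm high, loose, standing at the back right of the bench. Origin: centre of its underside.

How it is judged:
By the outcome, as a careful person would: the job done as asked, in the order asked, and still so for the second after the job is handed in, with the robot touching nothing.
It also fails if it takes over 106 s, if anything falls off the work surface, if the arm or the gripper's body presses on something with over 40 N, if the wrist force passes 120 N, or if a joint passes its speed limit or range.

### The arm

A 7-joint arm with a two-finger parallel gripper is mounted at the origin on a cart in front of the work surface, level with it; the furniture and walls round the work are solid. World frame = base frame: x ahead of the robot, y to its left, z up, the work surface at z = 0. Lengths are in m, angles in rad, forces in N, time in s.
With the tool pointing down it reaches from about 0.425 to 0.925 m from the base axis. Payload 6.8 kg.
Tool frame: the origin (TCP) lies at the very end of the fingers, on their centre line; the grasp point (between the pads) lies 19 mm behind it; z points along the fingers, y is the line along which they close (so a half turn about z gives the same grasp; the last joint's range is limited). The gripper opens to 85 mm and grips with 20 to 120 N. Pads are 22 mm wide; open, the fingers measure 114 mm over their backs; the gripper's body (76 mm by 85 mm) begins 54 mm behind the grasp point. The pads swing forward as they close: fully open they stand 13 mm farther back than shut.
Start: joints at [1.221, 0.477, 0.022, 1.555, -0.011, 1.109, -0.083], TCP at [0.162, -0.655, 0.192] pointing down, gripper open.
Joint ranges: [-2.96, 2.96], [-0.34, 2.1], [-1.41, 1.46], [0.24, 2.44], [-1.37, 4.51], [0.17, 1.92], [-2.96, 2.96]. Speed limits (rad/s): [2.39, 2.39, 3.14, 3.14, 3.14, 3.14, 3.14].

### API

Orientations are given as a unit quaternion [w, x, y, z].
In Python, from station import bot gives the robot as it stands. The module is installed in compiled form; this text tells all that it offers.
- The arm moves only by the shell command python3 -m jog 'ROWS' [OPENING] [FORCE]. ROWS is JSON, a list of rows, each a list of 4 numbers: the shift along the tool's x, y, z in cm, then the turn about the tool's z in rad. In form: [[x, y, z, spin], ...]. A call has 1 to 20 rows; each row is the pose to reach, as a shift and turn from the pose commanded when the call began, along the tool's axes at that moment; what a row does not reach only later rows make up. A row lasts 1/12 s, in which the tool goes at most 41.7 mm and 7.16 degrees, less where a joint would pass 70% of its speed; a pose out of reach is approached as far as the arm can. A call with a gripper value outside its range is refused whole. OPENING is the closure, from -1 (fully open) to 1 (shut), set as the call begins (- or left out, the last holds). The fingers move at their own pace and stop on an object; FORCE is the grip in N (left out, the last holds). Time passes only in rows, so rows that repeat a pose let the fingers close. It gives the time, the measured TCP pose, the force, the opening and the grip force at its end, in the units of the state.
- bot.get_obs(): the state, without advancing time (a new reading comes with each control period).
- bot.read_camera(name): name is "scene" or "top"; returns a dict with "pixels" (420x560x3 uint8, red, green, blue), "depth" (420x560 float32, m along the optical axis (not along the pixel's ray), 0 where there is no reading), "fovy" (degrees; the focal length in pixels is half the picture's height over the tangent of half this angle, whatever the lens; pixels are square), "cx", "cy" (the principal point, pixels), "pose" (4x4, takes a point from camera to world coordinates). Camera axes: x right, y down, z forward; pixel columns grow to the right and rows downward; lengths in m; the calibration is good to about 2 mm. A picture is of the moment at which its call begins.
- bot.hand_in(): hands the job in; it is judged then, once.
The state is a dict: "t": time; "q": joint angles; "joint_vel": joint speeds; "joint_torque": joint torques, N m; "eef_pos": TCP position; "tool_rot": TCP orientation; "contact_force": force on the tool from outside, world axes, zero at the start; "torque": the same for the moment, N m; "gripper_width": opening from 0.0 (shut) to 1.0 (fully open); "grasp_force": force on a finger pad.
Only numpy, scipy, OpenCV 4.12 (cv2) and the standard library are available. Lean on these libraries where they do the work, as an engineer would, in place of code of your own. Each camera call takes 0.05 s, during which the arm holds its last target. There are 200 camera calls.

## Working session

There is one attempt and no reset: what is moved stays moved. The work goes in short steps, Python scripts to look and compute and a shell command to move; the robot and the scene stay as the last step left them, time stands still between calls to the robot, and variables do not carry over. Pictures are saved under pics/ and viewed, at most 14 in all, crops included, and the job is handed in when it is done.

```bash
mkdir -p pics; cat > h.py <<'E'
import numpy as np, cv2, pickle
from station import bot
def cam(n,save=None):
    c=bot.read_camera(n)
    if save: cv2.imwrite('pics/'+save,cv2.cvtColor(c['pixels'],cv2.COLOR_RGB2BGR))
    return c
def rays(c,u,v):
    f=210/np.tan(np.radians(c['fovy'])/2)
    d=np.stack([(np.asarray(u)-c['cx'])/f,(np.asarray(v)-c['cy'])/f,np.ones(np.shape(u))],-1)
    return d@c['pose'][:3,:3].T, c['pose'][:3,3]
def onplane(c,u,v,z):
    d,o=rays(c,u,v); return o+d*((z-o[2])/d[...,2])[...,None]
def cloud(c):
    v,u=np.mgrid[:420,:560]; d,o=rays(c,u,v); return o+d*c['depth'][...,None]
E
python3 - <<'E'
from h import *
for n in('top','scene'):
    c=cam(n,n+'0.png'); pickle.dump(c,open(n+'0.pkl','wb')); print(n,c['fovy'],c['cx'],c['cy'],c['pose'].round(3).tolist())
o=bot.get_obs(); print({k:np.round(v,3).tolist() for k,v in o.items()})
E
```

```text
top 48.27926403959427 277.22065521070203 209.79225854970448 [[0.019, -0.997, 0.072, 0.472], [-1.0, -0.018, 0.02, -0.014], [-0.018, -0.072, -0.997, 1.537], [0.0, 0.0, 0.0, 1.0]]
scene 49.55555368544968 275.75931282982344 208.071934423631 [[-0.732, -0.408, 0.545, -0.07], [-0.68, 0.413, -0.605, 0.718], [0.022, -0.814, -0.58, 0.754], [0.0, 0.0, 0.0, 1.0]]
{'t': 0.1, 'q': [1.221, 0.478, 0.022, 1.556, -0.012, 1.109, -0.083], 'joint_vel': [-0.001, -0.003, -0.0, -0.002, 0.002, 0.001, -0.0], 'joint_torque': [0.005, -59.777, 1.614, -28.196, 0.013, 0.005, -0.0], 'eef_pos': [0.161, -0.655, 0.191], 'tool_rot': [-0.001, 0.993, 0.121, -0.0], 'contact_force': [0.446, -0.381, -0.145], 'torque': [0.002, -0.036, 0.01], 'grasp_force': 0.0, 'gripper_width': 1.0}
```

View pics/top0.png

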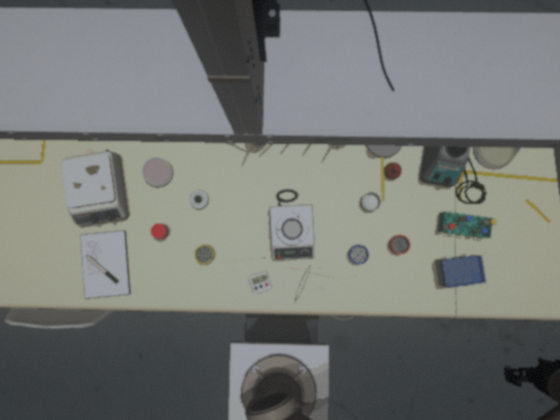

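View pics/scene0.png

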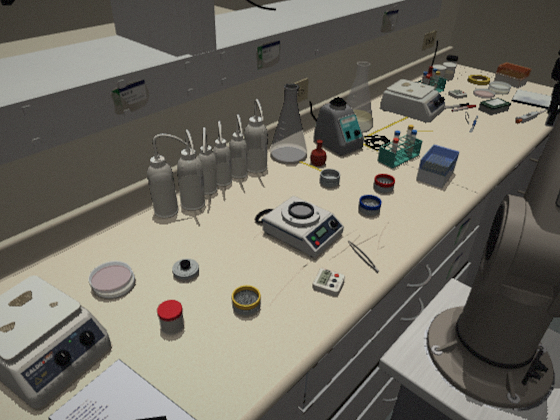

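```bash
cat > m.py <<'E'
from h import *
# approx top pixel, rim height
P={'pan':(370,202,.036),'fine':(358,254,.036),'coarse':(400,244,.036),'medium':(205,254,.036),'lid':(199,199,.020),'jar':(160,231,.055),'bulb':(393,170,.084),'seat':(292,230,.079)}
def fit(p,r):
    from scipy.optimize import least_squares
    s=least_squares(lambda q:np.hypot(p[:,0]-q[0],p[:,1]-q[1])-q[2],[*p[:,:2].mean(0),r],loss='soft_l1',f_scale=.001); return s.x
if __name__=='__main__':
  C={n:pickle.load(open(n+'0.pkl','rb')) for n in('top','scene')}
  X={n:cloud(C[n]) for n in C}
  for k,(u,v,z) in P.items():
    g=onplane(C['top'],u,v,z)
    print(k,g.round(4))
    for n in C:
        x=X[n]; m=(np.hypot(x[...,0]-g[0],x[...,1]-g[1])<.05)&(C[n]['depth']>0)
        if k=='seat': m&=(abs(x[...,2]-z)<.004)
        else: m&=(x[...,2]>.012)
        p=x[m]
        if len(p)<8: print('  ',n,'few');continue
        mm=(p[:,:2].max(0)+p[:,:2].min(0))/2
        # rim outline by rays on the plane of the top (top cam)
        top=p[p[:,2]>np.percentile(p[:,2],90)-.006]
        print('  ',n,len(p),'box',mm.round(4),'size',np.ptp(p[:,:2],axis=0).round(4),'z95',np.percentile(p[:,2],[50,95]).round(4),'topbox',((top[:,:2].max(0)+top[:,:2].min(0))/2).round(4),np.ptp(top[:,:2],axis=0).round(3))
  for n in C:
    x=X[n]; m=(abs(x[...,0]-.6)<.2)&(abs(x[...,1])<.3)&(abs(x[...,2])<.015); print(n,'bench z',np.median(x[m][:,2]),x[m][:,2].std())
E
python3 m.py
python3 - <<'E'
import cv2
a=cv2.imread('pics/top0.png')[130:320,50:450]; cv2.imwrite('pics/topc.png',cv2.resize(a,(800,380),interpolation=2))
b=cv2.imread('pics/scene0.png')[130:330,150:450]; cv2.imwrite('pics/scc.png',cv2.resize(b,(800,533),interpolation=2))
E
```

```text
pan [ 0.6101 -0.2809  0.036 ]
   top 189 box [ 0.615  -0.2842] size [0.0616 0.0601] z95 [0.0197 0.0381] topbox [ 0.615  -0.2844] [0.062 0.058]
   scene 252 box [ 0.6125 -0.2829] size [0.064  0.0653] z95 [0.0246 0.0335] topbox [ 0.6125 -0.2829] [0.064 0.065]
fine [ 0.4435 -0.2437  0.036 ]
   top 219 box [ 0.4436 -0.2466] size [0.0575 0.0604] z95 [0.0176 0.0386] topbox [ 0.4435 -0.2469] [0.057 0.058]
   scene 322 box [ 0.4414 -0.2445] size [0.0631 0.0658] z95 [0.0238 0.0349] topbox [ 0.4414 -0.2449] [0.063 0.063]
coarse [ 0.4777 -0.3766  0.036 ]
   top 241 box [ 0.4778 -0.378 ] size [0.0578 0.0626] z95 [0.0178 0.0372] topbox [ 0.4778 -0.3782] [0.057 0.062]
   scene 270 box [ 0.477  -0.3737] size [0.0637 0.0689] z95 [0.0244 0.0343] topbox [ 0.4778 -0.3737] [0.062 0.069]
medium [0.4339 0.2442 0.036 ]
   top 238 box [0.4352 0.2468] size [0.0611 0.0611] z95 [0.0173 0.0387] topbox [0.4353 0.2477] [0.061 0.059]
   scene 581 box [0.4325 0.2503] size [0.0617 0.0613] z95 [0.022  0.0348] topbox [0.4325 0.2503] [0.062 0.061]
lid [0.6116 0.272  0.02  ]
   top 280 box [0.6117 0.273 ] size [0.0596 0
[... 347 characters left out ...]
[0.052 0.05 ] z95 [0.0516 0.0551] topbox [0.5043 0.3943] [0.052 0.05 ]
bulb [ 0.707  -0.3432  0.084 ]
   top 871 box [ 0.7227 -0.343 ] size [0.066 0.091] z95 [0.4142 0.4527] topbox [ 0.7353 -0.3432] [0.018 0.089]
   scene 996 box [ 0.7146 -0.3434] size [0.057  0.0942] z95 [0.3871 0.4484] topbox [ 0.7329 -0.3447] [0.02  0.092]
seat [ 0.5145 -0.0321  0.079 ]
   top 124 box [ 0.5116 -0.029 ] size [0.081  0.0874] z95 [0.0779 0.0816] topbox [ 0.5116 -0.029 ] [0.081 0.087]
   scene 109 box [ 0.519  -0.0302] size [0.0666 0.0688] z95 [0.0768 0.0789] topbox [ 0.519  -0.0302] [0.067 0.069]
top bench z -0.0004966621630990709 0.003998655902161944
scene bench z -0.0018641321538979128 0.003160927997342095
```

View pics/topc.png

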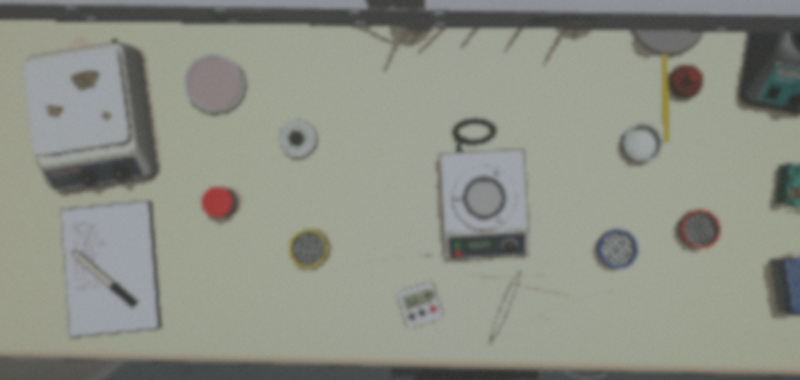

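View pics/scc.png

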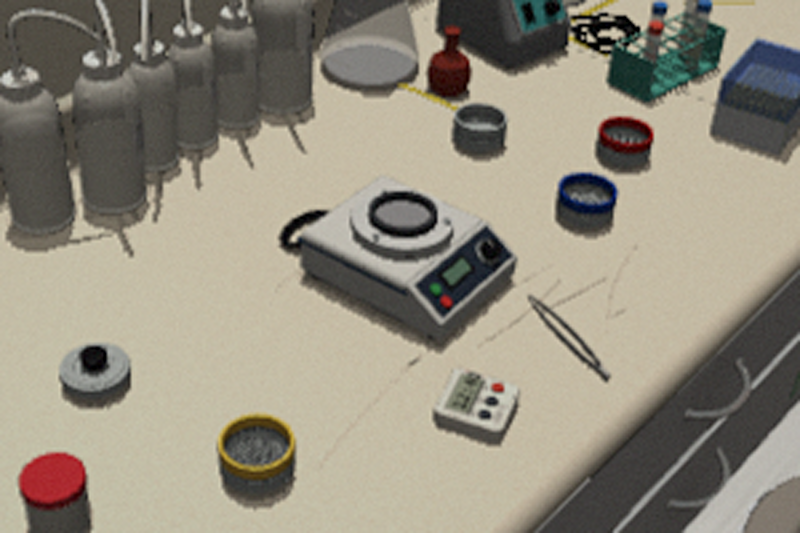

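The top view shows the seat at about (292,230), pan (370,202), fine (358,254), coarse (400,244), medium (205,254), lid (199,199), jar (160,231) and bulb (393,170). The scene view confirms the rim colours, and the bench heights check out. Next I'll refine the seat and the bulb.

```bash
python3 - <<'E'
from h import *; from m import fit
for n,box,bb in(('top',(265,320,195,235+13),(380,405,158,182)),('scene',(270,330,195,232),(305,330,135,170))):
    c=pickle.load(open(n+'0.pkl','rb')); g=c['pixels'].astype(int); s=g.sum(2); x=cloud(c)
    v,u=np.mgrid[:420,:560]; p=onplane(c,u,v,.079)
    G=(.517,-.030); r=np.hypot(p[...,0]-G[0],p[...,1]-G[1])
    # intensity-weighted dark ring: per-direction darkness centroid radius
    th=np.arctan2(p[...,1]-G[1],p[...,0]-G[0]); pts=[]
    for a in np.arange(-np.pi,np.pi,np.pi/12):
        m=(abs(np.angle(np.exp(1j*(th-a))))<.14)&(r>.02)&(r<.042)
        w=np.clip(np.percentile(s[m],70)-s[m],0,None)**2; pts.append((p[m][:,:2]*w[:,None]).sum(0)/w.sum())
    pts=np.array(pts); print(n,'ring',fit(pts,.03).round(4), np.hypot(*(pts-G).T).round(3))
    # bulb, red mask
    m=np.zeros(s.shape,bool); m[bb[2]:bb[3],bb[0]:bb[1]]=1; m&=(g[...,0]>2*g[...,1])&(g[...,0]>40)
    print(' bulb',m.sum(),np.median(x[m],0).round(3),np.ptp(x[m],axis=0).round(3))
    # what hangs above bench in work area
    q=x[(c['depth']>0)&(x[...,2]>.12)&(x[...,0]>.3)&(x[...,0]<.75)&(abs(x[...,1])<.6)]; print(' high',len(q),q.min(0).round(2) if len(q) else '')
E
```

```text
top ring [ 0.5191 -0.0312  0.029 ] [0.027 0.027 0.028 0.028 0.029 0.029 0.03  0.031 0.031 0.031 0.032 0.031
 0.031 0.031 0.03  0.03  0.029 0.028 0.029 0.027 0.027 0.027 0.026 0.027]
  return _methods._mean(a, axis=axis, dtype=dtype,
  ret = um.true_divide(
Traceback (most recent call last):
ValueError: zero-size array to reduction operation maximum which has no identity
```

```bash
cat > d.py <<'E'
import sys; from h import *; from scipy.spatial.transform import Rotation as R
o=bot.get_obs(); w,x,y,z=o['tool_rot']; r=R.from_quat([x,y,z,w]); t=np.array(sys.argv[1:4],float)
print('t',o['t'],'tool x',r.as_matrix()[:,0].round(3),'z',r.as_matrix()[:,2].round(3),'F',np.round(o['contact_force'],1),'delta cm',(r.inv().apply(t-o['eef_pos'])*100).round(2))
E
python3 -m jog '[[52.9,-25.3,2,0.242],[52.9,-25.3,2,0.242],[52.9,-25.3,2,0.242],[52.9,-25.3,2,0.242],[52.9,-25.3,2,0.242],[52.9,-25.3,2,0.242],[52.9,-25.3,2,0.242],[52.9,-25.3,2,0.242],[52.9,-25.3,2,0.242],[52.9,-25.3,2,0.242],[52.9,-25.3,2,0.242],[52.9,-25.3,2,0.242],[52.9,-25.3,2,0.242],[52.9,-25.3,2,0.242],[52.9,-25.3,2,0.242],[52.9,-25.3,2,0.242],[52.9,-25.3,2,0.242]]' -1 40
python3 d.py .613 -.283 .011
```

```text
t: 1.52
eef_pos: [0.6143, -0.2829, 0.1709]
tool_rot: [0.0, 1.0, 0.0, -0.001]
contact_force: [-0.7, -0.3, 0.0]
gripper_width: 1.003
grasp_force: 0.0
t 1.5167 tool x [ 1.     0.001 -0.001] z [-0.001 -0.    -1.   ] F [-0.7 -0.3  0. ] delta cm [-1.000e-01  1.000e-02  1.599e+01]
```

```bash

python3 -m jog '[[-0.1,0,4,0],[-0.1,0,8,0],[-0.1,0,12,0],[-0.1,0,14,0],[-0.1,0,16,0],[-0.1,0,16,0]]'
python3 -m jog '[[0,0,0,0],[0,0,0,0],[0,0,0,0],[0,0,0,0],[0,0,0,0],[0,0,0,0]]' 1 40
python3 - <<'E'
from h import *
c=cam('scene','p1.png'); a=c['pixels'][80:260,240:440,::-1]; cv2.imwrite('pics/p1.png',cv2.resize(a,(660,594),interpolation=2))
E
```

```text
t: 2.02
eef_pos: [0.6086, -0.2841, 0.0069]
tool_rot: [-0.001, 1.0, -0.002, -0.004]
contact_force: [-1.0, -0.0, 0.1]
gripper_width: 1.0
grasp_force: 0.0
t: 2.52
eef_pos: [0.6141, -0.2833, 0.0126]
tool_rot: [0.0, 1.0, -0.0, 0.001]
contact_force: [-1.2, 0.0, -0.8]
gripper_width: 0.149
grasp_force: 0.0
```

View pics/p1.png

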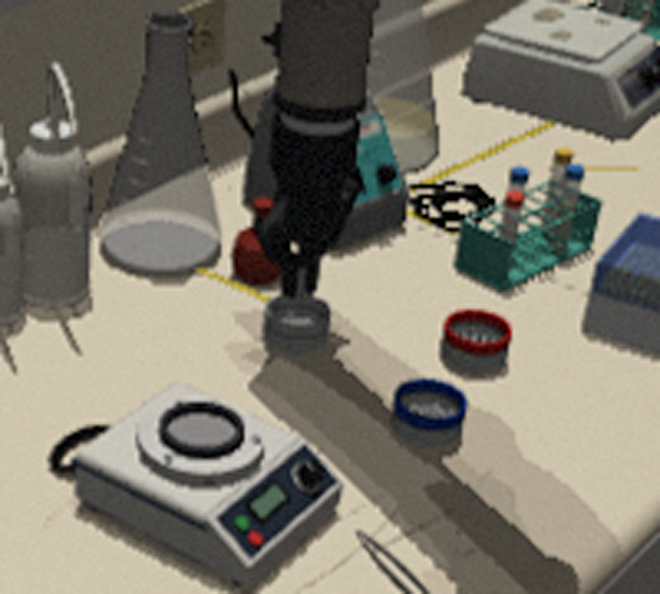

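```bash

python3 - <<'E'
from h import *
print(bot.get_obs()['gripper_width'],bot.get_obs()['grasp_force'])
for n in ('top','scene'):
    c=cam(n); x=cloud(c); pickle.dump(c,open(n+'1.pkl','wb'))
    for lo,hi in((.012,.02),(.02,.03),(.03,.04),(.04,.05),(.05,.06),(.06,.08),(.08,.1),(.1,.13)):
        m=(np.hypot(x[...,0]-.613,x[...,1]+.283)<.075)&(x[...,2]>lo)&(x[...,2]<hi)
        if m.sum()>3: print(n,lo,m.sum(),x[m].min(0).round(3),x[m].max(0).round(3))
E
```

```text
0.05666891676416832 0.0
top 0.012 21 [ 0.589 -0.285  0.012] [ 0.608 -0.255  0.019]
top 0.02 4 [ 0.585 -0.287  0.02 ] [ 0.594 -0.263  0.028]
top 0.03 20 [ 0.584 -0.285  0.03 ] [ 0.642 -0.256  0.04 ]
top 0.1 15 [ 0.6   -0.256  0.105] [ 0.625 -0.236  0.129]
scene 0.012 80 [ 0.582 -0.315  0.012] [ 0.644 -0.252  0.02 ]
scene 0.02 105 [ 0.581 -0.314  0.02 ] [ 0.645 -0.252  0.03 ]
scene 0.03 55 [ 0.582 -0.317  0.03 ] [ 0.645 -0.252  0.037]
scene 0.05 14 [ 0.6   -0.284  0.051] [ 0.618 -0.267  0.06 ]
scene 0.06 56 [ 0.599 -0.292  0.06 ] [ 0.62  -0.264  0.08 ]
scene 0.08 51 [ 0.598 -0.306  0.081] [ 0.625 -0.249  0.1  ]
scene 0.1 180 [ 0.592 -0.336  0.1  ] [ 0.626 -0.226  0.13 ]
```

```bash

python3 - <<'E'
from h import *
c=pickle.load(open('scene1.pkl','rb'))
a=c['pixels'][130:195,295:370,::-1]; a=np.clip(a.astype(float)*1.8,0,255).astype(np.uint8); cv2.imwrite('pics/p2.png',cv2.resize(a,None,fx=8,fy=8,interpolation=0))
x=cloud(c)
for v in range(150,185,2): print(v,[tuple((x[v,u]*1000).astype(int)) for u in (326,330,334)])
T=np.linalg.inv(c['pose']); f=210/np.tan(np.radians(c['fovy'])/2)
for z in(.0126,.03,.05): 
    p=T[:3,:3]@np.array([.614,-.283,z])+T[:3,3]; print(z,p[:2]/p[2]*f+[c['cx'],c['cy']])
E
```

```text
150 [(np.int64(604), np.int64(-239), np.int64(135)), (np.int64(607), np.int64(-263), np.int64(125)), (np.int64(595), np.int64(-266), np.int64(128))]
152 [(np.int64(601), np.int64(-235), np.int64(131)), (np.int64(607), np.int64(-264), np.int64(118)), (np.int64(594), np.int64(-265), np.int64(123))]
154 [(np.int64(600), np.int64(-235), np.int64(125)), (np.int64(617), np.int64(-280), np.int64(101)), (np.int64(601), np.int64(-277), np.int64(108))]
156 [(np.int64(600), np.int64(-236), np.int64(118)), (np.int64(610), np.int64(-270), np.int64(101)), (np.int64(602), np.int64(-280), np.int64(100))]
158 [(np.int64(601), np.int64(-239), np.int64(110)), (np.int64(603), np.int64(-261), np.int64(101)), (np.int64(603), np.int64(-282), np.int64(92))]
160 [(np.int64(712), np.int64(-397), np.int64(-3)), (np.int64(605), np.int64(-265), np.int64(92)), (np.int64(599), np.int64(-278), np.int64(89))]
162 [(np.int64(703), np.int64(-386), np.int64(-3)), (np.int64(606), np.int64(-267), np.int64(83)), (np.int64(603), np.int64(-285), np.int64(77))]
164 [(np.int64(617), np.int64(-264), np.int64(73)), (np.int64(60
[... 940 characters left out ...]
, np.int64(15))]
178 [(np.int64(605), np.int64(-255), np.int64(33)), (np.int64(620), np.int64(-297), np.int64(8)), (np.int64(590), np.int64(-275), np.int64(31))]
180 [(np.int64(606), np.int64(-256), np.int64(25)), (np.int64(594), np.int64(-261), np.int64(28)), (np.int64(587), np.int64(-271), np.int64(27))]
182 [(np.int64(603), np.int64(-253), np.int64(21)), (np.int64(595), np.int64(-263), np.int64(20)), (np.int64(585), np.int64(-270), np.int64(21))]
184 [(np.int64(604), np.int64(-256), np.int64(12)), (np.int64(590), np.int64(-257), np.int64(17)), (np.int64(586), np.int64(-272), np.int64(12))]
0.0126 [328.83959585 179.46194104]
0.03 [329.34592716 174.64789972]
0.05 [329.937018   169.02799106]
```

View pics/p2.png

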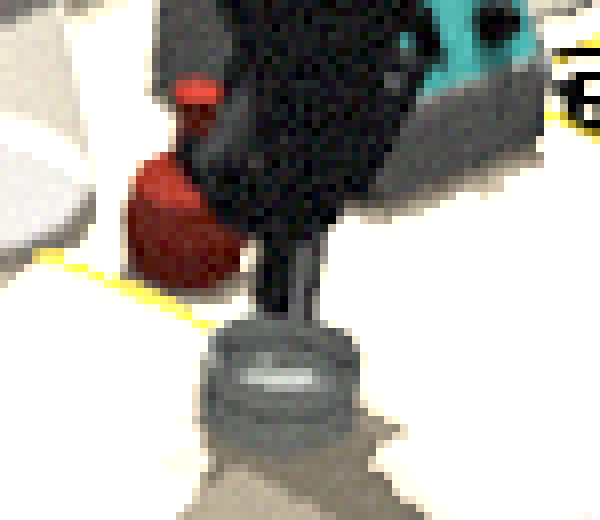

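The shut fingers end at about z = 0.048, though the reported TCP is 0.0126, and they closed above the pan. I'll measure that offset with a gentle touch on the pan floor.

```bash

python3 -m jog '[[0,0,0.7,0],[0,0,1.4,0],[0,0,2.0,0],[0,0,2.4,0],[0,0,2.8,0],[0,0,2.8,0],[0,0,2.8,0]]' 1 20
python3 -m jog '[[0,0,0.15,0],[0,0,0.3,0],[0,0,0.3,0]]' | grep -E 'eef|contact'
python3 - <<'E'
from h import *
o=bot.get_obs(); print(o['gripper_width'],o['grasp_force'],o['contact_force'])
c=cam('scene'); a=c['pixels'][130:195,295:370,::-1]; a=np.clip(a.astype(float)*1.8,0,255).astype(np.uint8); cv2.imwrite('pics/p3.png',cv2.resize(a,None,fx=8,fy=8,interpolation=0))
E
```

```text
t: 3.25
eef_pos: [0.6134, -0.283, -0.0168]
tool_rot: [-0.0, 1.0, -0.0, -0.0]
contact_force: [0.1, -0.4, 0.5]
gripper_width: -0.001
grasp_force: 0.0
eef_pos: [0.6137, -0.2831, -0.0194]
contact_force: [0.3, 0.1, -0.3]
-0.002083478080953741 0.0 [ 0.3099219   0.07371879 -0.26347293]
```

View pics/p3.png

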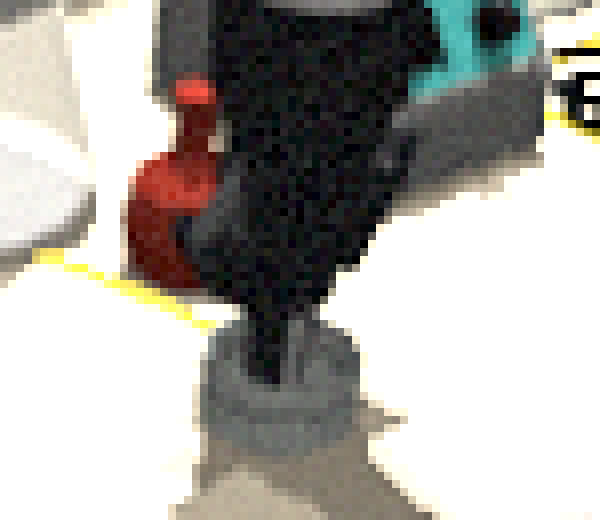

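```bash

for i in 1 2; do python3 -m jog '[[0,0,0.1,0],[0,0,0.2,0],[0,0,0.2,0]]' | grep -E 'eef|contact'; done
```

```text
eef_pos: [0.6135, -0.283, -0.0216]
contact_force: [-0.6, 0.2, -0.6]
eef_pos: [0.6135, -0.283, -0.0237]
contact_force: [0.1, -0.1, -0.2]
```

```bash

for i in 1 2; do python3 -m jog '[[0,0,0.1,0],[0,0,0.2,0],[0,0,0.2,0]]' | grep -E 'eef|contact'; done
```

```text
eef_pos: [0.6135, -0.283, -0.0257]
contact_force: [0.5, -0.2, -0.6]
eef_pos: [0.6135, -0.283, -0.0276]
contact_force: [0.1, -0.4, -0.4]
```

```bash

python3 -m jog '[[0,0,0.1,0],[0,0,0.2,0],[0,0,0.2,0]]' | grep -E 'eef|contact'; python3 -m jog '[[0,0,0.1,0],[0,0,0.15,0],[0,0,0.15,0]]' | grep -E 'eef|contact'
```

```text
eef_pos: [0.6138, -0.2831, -0.0285]
contact_force: [-2.3, 1.4, 7.2]
eef_pos: [0.6138, -0.2832, -0.0286]
contact_force: [-6.8, 2.4, 17.5]
```

```bash

python3 -m jog '[[0,0,-3,0],[0,0,-6,0],[0,0,-7,0],[0,0,-7,0],[0,0,-7,0]]' 
python3 -m jog '[[0,0,0,0],[0,0,0,0],[0,0,0,0],[0,0,0,0],[0,0,0,0],[0,0,0,0],[0,0,0,0]]' -1 40 |grep -E 'eef|width'
python3 -m jog '[[0,0,2,0],[0,0,4,0],[0,0,5.5,0],[0,0,6.4,0],[0,0,6.4,0],[0,0,6.4,0]]' | grep -E 'eef|contact'
python3 -m jog '[[0,0,0,0],[0,0,0,0],[0,0,0,0],[0,0,0,0],[0,0,0,0],[0,0,0,0],[0,0,0,0]]' 1 40
python3 - <<'E'
from h import *
c=cam('scene'); x=cloud(c); pickle.dump(c,open('scene1.pkl','wb'))
m=(np.hypot(x[...,0]-.613,x[...,1]+.283)<.055)&(x[...,2]>.012)&(x[...,2]<.037); print((x[m].min(0)+x[m].max(0))/2)
E
```

```text
t: 5.47
eef_pos: [0.6139, -0.2832, 0.0393]
tool_rot: [0.0, 1.0, -0.0, 0.0]
contact_force: [0.0, 0.1, 0.1]
gripper_width: 0.003
grasp_force: 0.0
eef_pos: [0.6136, -0.2831, 0.0389]
gripper_width: 0.973
eef_pos: [0.6136, -0.283, -0.0251]
contact_force: [0.9, -0.3, -0.5]
t: 7.13
eef_pos: [0.615, -0.2836, -0.0232]
tool_rot: [0.001, 1.0, -0.0, 0.001]
contact_force: [-0.8, 0.2, 6.4]
gripper_width: 0.712
grasp_force: 44.0
[ 0.60927369 -0.27792936  0.02448017]
```

```bash

python3 -m jog '[[0,0,-2,0],[0,0,-5,0],[0,0,-9,0],[0,0,-13,0],[0,0,-14,0],[0,0,-14,0],[0,0,-14,0],[0,0,-14,0]]' 
python3 - <<'E'
from h import *
c=cam('scene'); x=cloud(c); pickle.dump(c,open('scene2.pkl','wb'))
a=c['pixels'][90:190,270:395,::-1]; a=np.clip(a.astype(float)*1.8,0,255).astype(np.uint8); cv2.imwrite('pics/p4.png',cv2.resize(a,None,fx=6,fy=6,interpolation=0))
E
python3 d.py .519 -.0305 .12
```

```text
t: 7.85
eef_pos: [0.6123, -0.2826, 0.1134]
tool_rot: [-0.001, 1.0, -0.0, -0.001]
contact_force: [-0.7, 0.5, -0.7]
gripper_width: 0.713
grasp_force: 44.1
t 7.9 tool x [ 1.    -0.    -0.004] z [-0.004  0.001 -1.   ] F [ 0.4  0.8 -2.1] delta cm [ -9.32 -25.2   -0.64]
```

View pics/p4.png

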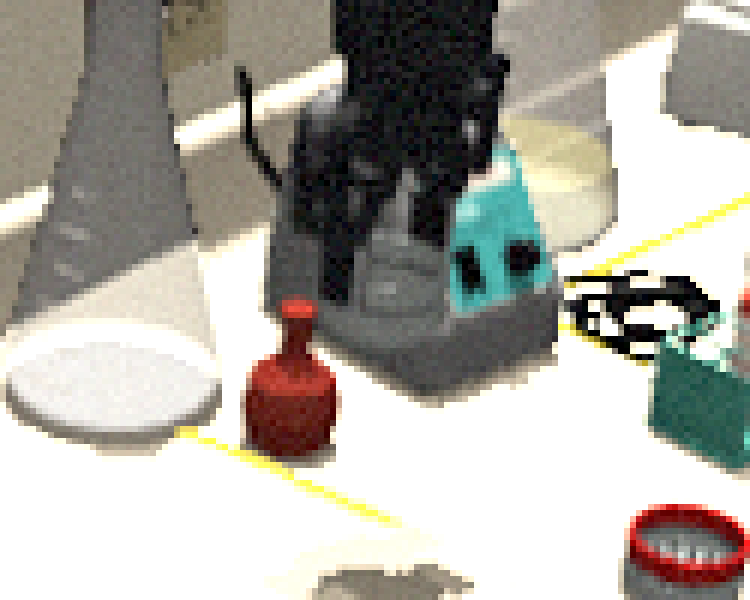

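```bash

python3 - <<'E'
from h import *
c=pickle.load(open('scene2.pkl','rb')); x=cloud(c)
m=(np.hypot(x[...,0]-.613,x[...,1]+.283)<.034)&(x[...,2]>.09)&(x[...,2]<.174); p=x[m]; print('pan',p.min(0),p.max(0))
f=(np.hypot(x[...,0]-.613,x[...,1]+.283)<.08)&(abs(x[...,1]+.283)>.034)&(x[...,2]>.1)&(x[...,2]<.26); p=x[f]
print('fingers',np.sort(p[:,2])[:15].round(3)); 
for s in(1,-1):
    q=p[s*(p[:,1]+.283)>0]; q=q[q[:,2]<.19]; print(len(q), q.min(0).round(3) if len(q) else'',q.max(0).round(3) if len(q) else '')
E
```

```text
pan [ 0.5793001  -0.31418939  0.1325648 ] [ 0.63607625 -0.25017979  0.1734546 ]
fingers [0.144 0.148 0.148 0.151 0.152 0.154 0.157 0.157 0.157 0.159 0.159 0.161
 0.161 0.162 0.163]
83 [ 0.597 -0.249  0.144] [ 0.621 -0.231  0.19 ]
3 [ 0.602 -0.323  0.163] [ 0.604 -0.317  0.18 ]
```

```bash

python3 -m jog '[[-1.5,-4,-0.6,0],[-3,-8,-0.6,0],[-4.5,-12,-0.6,0],[-6,-16,-0.6,0],[-7.5,-20,-0.6,0],[-9,-23.5,-0.6,0],[-9.4,-25.2,-0.6,0],[-9.4,-25.2,-0.6,0],[-9.4,-25.2,-0.6,0],[-9.4,-25.2,-0.6,0]]' 
python3 - <<'E'
from h import *; from m import fit
for n in('top','scene'):
    c=cam(n); x=cloud(c); pickle.dump(c,open(n+'3.pkl','wb'))
    m=(np.hypot(x[...,0]-.519,x[...,1]+.031)<.036)&(x[...,2]>.125)&(x[...,2]<.185); p=x[m]
    print(n,len(p),p.min(0).round(4),p.max(0).round(4),((p.min(0)+p.max(0))/2).round(4))
E
python3 d.py .519 -.0305 .0505
```

```text
t: 8.73
eef_pos: [0.5193, -0.0321, 0.1202]
tool_rot: [0.0, 1.0, -0.001, -0.001]
contact_force: [-0.3, -0.6, -1.4]
gripper_width: 0.713
grasp_force: 44.1
t 8.7833 tool x [ 1.    -0.002 -0.001] z [-0.001 -0.001 -1.   ] F [ 0.8  1.  -1.4] delta cm [-0.05 -0.21  6.98]Traceback (most recent call last):
  File "<stdin>", line 5, in <module>
    return umr_minimum(a, axis, None, out, keepdims, initial, where)
ValueError: zero-size array to reduction operation minimum which has no identity
```

```bash

python3 -m jog '[[0,-0.1,2,0],[0,-0.1,4,0],[0,-0.1,5.2,0],[0,-0.1,6,0],[0,-0.1,6,0],[0,-0.1,6,0],[0,-0.1,6,0]]' 
python3 - <<'E'
from h import *
c=cam('scene'); x=cloud(c); pickle.dump(c,open('scene3.pkl','wb'))
m=(np.hypot(x[...,0]-.519,x[...,1]+.031)<.036)&(x[...,2]>.092)&(x[...,2]<.12); p=x[m]
print(len(p),p.min(0).round(4),p.max(0).round(4),((p.min(0)+p.max(0))/2).round(4))
a=c['pixels'][170:270,240:365,::-1]; a=np.clip(a.astype(float)*1.8,0,255).astype(np.uint8); cv2.imwrite('pics/p5.png',cv2.resize(a,None,fx=6,fy=6,interpolation=0))
E
python3 d.py .519 -.0305 .0505
```

```text
t: 9.37
eef_pos: [0.5205, -0.0305, 0.0617]
tool_rot: [0.0, 1.0, -0.001, 0.001]
contact_force: [0.5, 0.1, -1.8]
gripper_width: 0.711
grasp_force: 44.1
351 [ 0.4875 -0.0646  0.092 ] [0.5452 0.0028 0.1199] [ 0.5163 -0.0309  0.106 ]
t 9.4167 tool x [ 1.    -0.001  0.002] z [ 0.002 -0.    -1.   ] F [ 0.6 -0.9 -1.3] delta cm [-0.16  0.01  1.14]
```

View pics/p5.png

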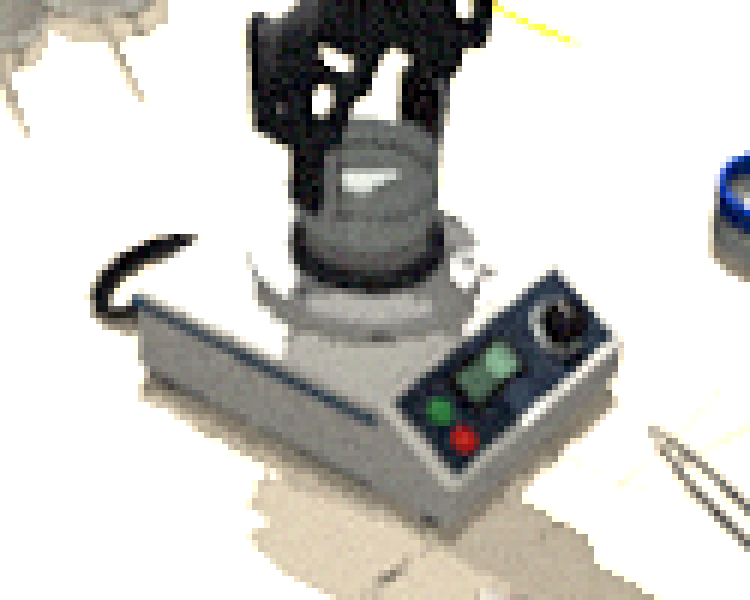

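```bash

python3 -m jog '[[-0.1,0,0.3,0],[-0.1,0,0.6,0],[-0.1,0,0.9,0],[-0.1,0,1.1,0],[-0.1,0,1.1,0],[-0.1,0,1.1,0]]' |grep -E 'eef|cont'
python3 -m jog '[[0,0,0.1,0],[0,0,0.2,0],[0,0,0.3,0],[0,0,0.3,0]]' |grep -E 'eef|cont'
```

```text
eef_pos: [0.5194, -0.031, 0.0501]
contact_force: [2.7, -4.8, -1.6]
eef_pos: [0.5196, -0.0312, 0.0478]
contact_force: [1.5, -5.1, 4.0]
```

```bash

python3 -m jog '[[0,0,0.1,0],[0,0,0.1,0]]' |grep -E 'eef|cont'
python3 -m jog '[[0,0,0.1,0],[0,0,0.1,0],[0,0,0.1,0],[0,0,0.1,0],[0,0,0.1,0]]' -1 |grep -E 'eef|cont|width'
python3 -m jog '[[0,0,-3,0],[0,0,-6,0],[0,0,-10,0],[0,0,-12,0]]' |grep -E 'eef|cont|width'
python3 -m jog '[[0,4,0,0],[-2,8,0,0],[-4,12,0,0],[-5.5,16,0,0],[-7,20,0,0],[-7.7,21.4,0,0],[-7.7,21.4,0,0],[-7.7,21.4,0,0],[-7.7,21.4,0,0],[-7.7,21.4,0,0]]' |grep -E 'eef|cont|width'
cat > st.py <<'E'
import sys; from h import *; from m import fit
zt=float(sys.argv[1])
for n in('top','scene'):
    c=cam(n); x=cloud(c); v,u=np.mgrid[:420,:560]
    m=(np.hypot(x[...,0]-.519,x[...,1]+.031)<.045)&(x[...,2]>zt-.015)&(x[...,2]<zt+.02); p=x[m]
    if len(p)<5: print(n,'none'); continue
    print(n,len(p),'c',((p.min(0)+p.max(0))/2).round(4)[:2],'size',np.ptp(p,axis=0).round(3)[:2],'ztop',np.percentile(p[:,2],[90,97]).round(4))
    s=p[(p[:,2]>zt-.006)]
    for a in range(0,360,45):
        w=s[abs(np.angle(np.exp(1j*(np.arctan2(s[:,1]+.031,s[:,0]-.519)-np.radians(a)))))<.39]
        print('  ',a,len(w),np.percentile(w[:,2],80).round(4) if len(w) else '',end='')
    print()
E
python3 st.py .107; python3 d.py .4425 -.246 -.026
```

```text
eef_pos: [0.5196, -0.0312, 0.0477]
contact_force: [-2.6, -4.8, 14.5]
eef_pos: [0.5184, -0.0296, 0.0448]
contact_force: [0.0, -0.3, -0.1]
gripper_width: 0.998
eef_pos: [0.5203, -0.0297, 0.1689]
contact_force: [1.4, 0.8, -0.6]
gripper_width: 1.0
eef_pos: [0.4424, -0.2424, 0.165]
contact_force: [1.1, 0.0, 0.8]
gripper_width: 1.003
top 74 c [ 0.5198 -0.0302] size [0.061 0.058] ztop [0.1108 0.1125]
   0 11 0.1101   45 9 0.1083   90 8 0.108   135 8 0.1098   180 9 0.1085   225 5 0.1108   270 4 0.1087   315 7 0.109
scene 237 c [ 0.5179 -0.0281] size [0.062 0.065] ztop [0.1054 0.1062]
   0 11 0.1061   45 10 0.1061   90 16 0.105   135 18 0.1056   180 15 0.1055   225 7 0.1064   270 9 0.1052   315 14 0.1052
t 12.1 tool x [1.    0.002 0.   ] z [ 0.  0. -1.] F [-0.3  0.4 -0.1] delta cm [1.00e-02 3.50e-01 1.91e+01]
```

```bash

python3 -m jog '[[0,0.3,4,0],[0,0.3,8,0],[0,0.3,12,0],[0,0.3,15.5,0],[0,0.3,17.5,0],[0,0.3,19.1,0],[0,0.3,19.1,0],[0,0.3,19.1,0]]' |grep -E 'eef|cont|width'
python3 -m jog '[[0,0,0,0],[0,0,0,0],[0,0,0,0],[0,0,0,0],[0,0,0,0],[0,0,0,0],[0,0,0,0]]' 1 40|grep -E 'eef|cont|width|grasp'
python3 d.py .5193 -.031 .14
```

```text
eef_pos: [0.4416, -0.246, -0.0263]
contact_force: [0.8, -0.0, 0.5]
gripper_width: 1.0
eef_pos: [0.443, -0.2473, -0.024]
contact_force: [-0.8, 1.1, 5.0]
gripper_width: 0.715
grasp_force: 42.2
t 13.35 tool x [1.    0.    0.003] z [ 0.003 -0.001 -1.   ] F [-0.8  1.1  5. ] delta cm [  7.68 -21.61 -16.4 ]
```

```bash

python3 -m jog '[[0,0,-3,0],[0,0,-7,0],[0,0,-11,0],[0,0,-14.5,0],[1,-3,-15.5,0],[2.5,-7,-16,0],[4,-11,-16,0],[5.5,-15,-16,0],[7,-19,-16,0],[7.7,-21,-16,0],[7.7,-21.5,-16,0],[7.7,-21.5,-16,0],[7.7,-21.5,-16,0],[7.7,-21.5,-16,0]]' |grep -E 'eef|cont|width'
python3 -m jog '[[0,0,2,0],[0,0,3.5,0],[0,0,4.5,0],[0,0,4.5,0],[0,0,4.5,0]]' |grep -E 'eef|cont|width'
cat > al.py <<'E'
import sys; from h import *
# held piece vs piece below, same camera: silhouette midpoints from depth; args: rim z of below, body z range held
zb=float(sys.argv[1]); zh=float(sys.argv[2]); c=cam('scene'); x=cloud(c)
for z0,z1 in((zb-.022,zb-.004),(zh+.011,zh+.033)):
    m=(np.hypot(x[...,0]-.519,x[...,1]+.031)<.04)&(x[...,2]>z0)&(x[...,2]<z1); p=x[m][:,:2]
    d=np.array([.519+.07,-.031-.718]); d/=np.linalg.norm(d); s=np.array([-d[1],d[0]]) # along view, sideways
    a=p@s; q=p@d; print('z',z0,'side mid',((a.min()+a.max())/2).round(4),'w',np.ptp(a).round(3),'front',np.percentile(q,3).round(4),'dirs',d.round(2),s.round(2))
E
python3 al.py .107 .120; python3 d.py .5193 -.031 .075
```

```text
eef_pos: [0.5182, -0.0341, 0.1344]
contact_force: [-0.6, -0.5, -1.1]
gripper_width: 0.714
eef_pos: [0.5183, -0.0332, 0.089]
contact_force: [0.4, 0.7, -0.4]
gripper_width: 0.717
z 0.08499999999999999 side mid 0.389 w 0.06 front 0.3114 dirs [ 0.62 -0.79] [0.79 0.62]
z 0.131 side mid 0.3868 w 0.061 front 0.3109 dirs [ 0.62 -0.79] [0.79 0.62]
t 14.9833 tool x [ 1.    -0.001  0.   ] z [ 0. -0. -1.] F [-0.1  0.  -0.3] delta cm [ 0.04 -0.18  1.46]
```

```bash

python3 -m jog '[[0.15,-0.2,0.3,0],[0.15,-0.2,0.6,0],[0.15,-0.2,0.9,0],[0.15,-0.2,1.1,0],[0.15,-0.2,1.1,0]]' |grep -E 'eef|cont|width'
python3 -m jog '[[0,0,0.2,0],[0,0,0.3,0],[0,0,0.4,0],[0,0,0.4,0],[0,0,0.4,0]]' |grep -E 'eef|cont|width'
```

```text
eef_pos: [0.5199, -0.0301, 0.0777]
contact_force: [-0.5, 0.2, -0.8]
gripper_width: 0.709
eef_pos: [0.5202, -0.0301, 0.075]
contact_force: [-3.5, -0.2, 8.8]
gripper_width: 0.713
```

```bash

python3 -m jog '[[0,0,0.1,0],[0,0,0.1,0]]' |grep -E 'eef|cont'
python3 -m jog '[[0,0,0,0],[0,0,0,0],[0,0,0,0],[0,0,0,0],[0,0,0,0]]' -1 |grep -E 'eef|cont|width'
python3 -m jog '[[0,0,-3,0],[0,0,-6,0],[0,0,-9,0],[-1,-4,-9,0],[-2.5,-8,-9,0],[-4,-12,-9,0],[-5.5,-16,-9,0],[-7,-20,-9,0],[-8,-24,-9,0],[-8.6,-27.9,-9,0],[-8.6,-27.9,-9,0],[-8.6,-27.9,-9,0],[-8.6,-27.9,-9,0],[-8.6,-27.9,-9,0]]' |grep -E 'eef|cont|width'
python3 st.py .135; python3 d.py .4338 .2485 -.026
```

```text
eef_pos: [0.5203, -0.0301, 0.0749]
contact_force: [-7.8, -0.5, 17.5]
eef_pos: [0.5202, -0.03, 0.0729]
contact_force: [-0.6, 0.0, 0.6]
gripper_width: 1.002
eef_pos: [0.4347, 0.2472, 0.1628]
contact_force: [0.4, -0.4, 0.4]
gripper_width: 1.0
top 78 c [ 0.5219 -0.0297] size [0.06  0.057] ztop [0.1384 0.1397]
   0 12 0.1353   45 10 0.1363   90 8 0.1356   135 7 0.1387   180 8 0.1351   225 7 0.1358   270 8 0.1368   315 8 0.1384
scene 247 c [ 0.5191 -0.0275] size [0.062 0.063] ztop [0.1335 0.1343]
   0 15 0.1335   45 7 0.134   90 19 0.1335   135 24 0.1336   180 12 0.134   225 8 0.1333   270 13 0.1332   315 14 0.1321
t 17.6667 tool x [ 1.    -0.003 -0.   ] z [-0.    -0.001 -1.   ] F [ 0.5 -0.   0. ] delta cm [-0.1  -0.15 18.89]
```

```bash

python3 -m jog '[[-0.1,-0.1,4,0],[-0.1,-0.1,8,0],[-0.1,-0.1,12,0],[-0.1,-0.1,15.5,0],[-0.1,-0.1,17.5,0],[-0.1,-0.1,18.9,0],[-0.1,-0.1,18.9,0],[-0.1,-0.1,18.9,0]]' |grep -E 'eef|cont|width'
python3 -m jog '[[0,0,0,0],[0,0,0,0],[0,0,0,0],[0,0,0,0],[0,0,0,0],[0,0,0,0],[0,0,0,0]]' 1 40|grep -E 'eef|cont|width|grasp'
python3 d.py .5198 -.030 .165
```

```text
eef_pos: [0.4333, 0.2489, -0.0262]
contact_force: [1.1, -0.2, 0.1]
gripper_width: 1.001
eef_pos: [0.4345, 0.2502, -0.0242]
contact_force: [-0.1, -1.0, 5.8]
gripper_width: 0.715
grasp_force: 42.5
t 18.9167 tool x [ 1.    -0.001  0.003] z [ 0.003  0.001 -1.   ] F [-0.1 -1.   5.8] delta cm [  8.6   28.   -18.92]
```

```bash

python3 -m jog '[[0,0,-3,0],[0,0,-7,0],[0,0,-11,0],[0,0,-15,0],[0.5,3,-18,0],[2,7,-19,0],[3.5,11,-19,0],[5,15,-19,0],[6.5,19,-19,0],[8,23,-19,0],[8.6,27,-19,0],[8.6,27.9,-19,0],[8.6,27.9,-19,0],[8.6,27.9,-19,0],[8.6,27.9,-19,0]]' |grep -E 'eef|cont|width'
python3 -m jog '[[0,0,2,0],[0,0,3.5,0],[0,0,4.7,0],[0,0,4.7,0],[0,0,4.7,0],[0,0,4.7,0]]' |grep -E 'eef|cont|width'
python3 al.py .135 .143; python3 d.py .5198 -.030 .103
```

```text
eef_pos: [0.5192, -0.0278, 0.1648]
contact_force: [-0.9, 1.3, -0.3]
gripper_width: 0.715
eef_pos: [0.5198, -0.0279, 0.118]
contact_force: [0.5, 1.4, -0.9]
gripper_width: 0.719
z 0.11300000000000002 side mid 0.3923 w 0.06 front 0.3114 dirs [ 0.62 -0.79] [0.79 0.62]
z 0.154 side mid 0.3861 w 0.054 front 0.3091 dirs [ 0.62 -0.79] [0.79 0.62]
t 20.7167 tool x [1.    0.001 0.002] z [ 0.002  0.    -1.   ] F [ 0.5 -0.5 -1. ] delta cm [-0.02  0.18  1.52]
```

```bash
sed -i "s/,'w',np/,a.min().round(4),a.max().round(4),'w',np/" al.py; 
python3 -m jog '[[0.05,0.2,0,0],[0.05,0.2,0,0],[0.05,0.2,0,0]]' |grep -E 'eef'; python3 al.py .135 .143
```

```text
eef_pos: [0.5201, -0.0312, 0.1176]
z 0.11300000000000002 side mid 0.3923 0.3622 0.4224 w 0.06 front 0.3115 dirs [ 0.62 -0.79] [0.79 0.62]
z 0.154 side mid 0.3872 0.3586 0.4157 w 0.057 front 0.3108 dirs [ 0.62 -0.79] [0.79 0.62]
```

```bash
python3 - <<'E'
from h import *
c=cam('scene'); pickle.dump(c,open('scene4.pkl','wb'))
a=c['pixels'][140:240,250:350,::-1]; a=np.clip(a.astype(float)*1.8,0,255).astype(np.uint8); cv2.imwrite('pics/p6.png',cv2.resize(a,None,fx=6,fy=6,interpolation=0))
E
```

```text
(no output)
```

View pics/p6.png

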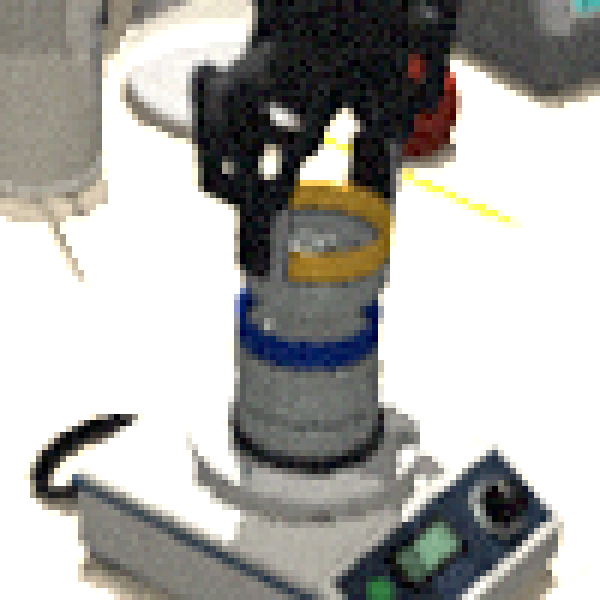

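```bash

python3 -m jog '[[0.2,-0.1,0.3,0],[0.2,-0.1,0.6,0],[0.2,-0.1,0.8,0],[0.2,-0.1,0.9,0],[0.2,-0.1,0.9,0]]' |grep -E 'eef|cont|width'
python3 -m jog '[[0,0,0.2,0],[0,0,0.4,0],[0,0,0.4,0]]' |grep -E 'eef|cont|width'
```

```text
eef_pos: [0.5214, -0.0301, 0.1076]
contact_force: [-0.6, 0.8, 0.1]
gripper_width: 0.715
eef_pos: [0.5214, -0.0301, 0.1037]
contact_force: [0.2, -0.0, -0.4]
gripper_width: 0.713
```

```bash

python3 -m jog '[[0,0,0.1,0],[0,0,0.2,0],[0,0,0.2,0]]' |grep -E 'eef|cont|width'
```

```text
eef_pos: [0.522, -0.0301, 0.1029]
contact_force: [-2.2, -0.9, 5.5]
gripper_width: 0.713
```

```bash

python3 -m jog '[[0,0,0.1,0],[0,0,0.1,0]]' |grep -E 'eef|cont'
python3 -m jog '[[0,0,0,0],[0,0,0,0],[0,0,0,0],[0,0,0,0],[0,0,0,0]]' -1 |grep -E 'eef|cont|width'
python3 -m jog '[[0,0,-3,0],[0,0,-6,0],[0,0,-8,0],[-0.5,4,-8,0],[-1,8,-8,0],[-1.5,12,-8,0],[-2,16,-8,0],[-2.5,20,-8,0],[-3,24,-8,0],[-3.5,28,-8,0],[-4,32,-8,0],[-4.4,34.6,-8,0],[-4.4,34.6,-8,0],[-4.4,34.6,-8,0],[-4.4,34.6,-8,0],[-4.4,34.6,-8,0]]' |grep -E 'eef|cont|width'
python3 st.py .163; python3 d.py .4775 -.3765 -.026
```

```text
eef_pos: [0.5222, -0.0301, 0.1028]
contact_force: [-5.6, -0.2, 14.4]
eef_pos: [0.5217, -0.03, 0.1009]
contact_force: [0.0, 0.2, -0.0]
gripper_width: 1.0
eef_pos: [0.4784, -0.3741, 0.1809]
contact_force: [-0.3, 0.9, 0.2]
gripper_width: 0.997
top 80 c [ 0.5226 -0.0293] size [0.062 0.061] ztop [0.1662 0.1678]
   0 13 0.1653   45 10 0.1639   90 10 0.1664   135 7 0.1639   180 7 0.1662   225 7 0.1619   270 7 0.1634   315 7 0.164
scene 252 c [ 0.5213 -0.0267] size [0.065 0.063] ztop [0.1612 0.162 ]
   0 16 0.1603   45 10 0.1611   90 20 0.161   135 17 0.1616   180 10 0.1616   225 9 0.1611   270 12 0.1616   315 19 0.1611
t 24.0 tool x [1.    0.002 0.   ] z [ 0.     0.001 -1.   ] F [ 0.4 -0.  -0.3] delta cm [-0.09  0.23 20.72]
```

```bash

python3 -m jog '[[-0.1,0.2,4,0],[-0.1,0.2,8,0],[-0.1,0.2,12,0],[-0.1,0.2,16,0],[-0.1,0.2,19,0],[-0.1,0.2,20.7,0],[-0.1,0.2,20.7,0],[-0.1,0.2,20.7,0]]' |grep -E 'eef|cont|width'
python3 -m jog '[[0,0,0,0],[0,0,0,0],[0,0,0,0],[0,0,0,0],[0,0,0,0],[0,0,0,0],[0,0,0,0]]' 1 40|grep -E 'eef|cont|width|grasp'
python3 d.py .521 -.0305 .19
```

```text
eef_pos: [0.4767, -0.3769, -0.0262]
contact_force: [-1.0, -0.1, 0.1]
gripper_width: 0.999
eef_pos: [0.4783, -0.3788, -0.0233]
contact_force: [-0.6, 1.1, 6.8]
gripper_width: 0.719
grasp_force: 42.8
t 25.25 tool x [ 1.    -0.     0.003] z [ 0.003 -0.002 -1.   ] F [-0.6  1.1  6.8] delta cm [  4.34 -34.79 -21.38]
```

```bash

python3 -m jog '[[0,0,-3,0],[0,0,-7,0],[0,0,-11,0],[0,0,-15,0],[0,0,-19,0],[0.5,-3,-21.5,0],[1,-7,-21.8,0],[1.5,-11,-21.8,0],[2,-15,-21.8,0],[2.5,-19,-21.8,0],[3,-23,-21.8,0],[3.5,-27,-21.8,0],[4,-31,-21.8,0],[4.4,-33.5,-21.8,0],[4.4,-34.6,-21.8,0],[4.4,-34.6,-21.8,0],[4.4,-34.6,-21.8,0],[4.4,-34.6,-21.8,0]]' |grep -E 'eef|cont|width'
python3 -m jog '[[0,0,2,0],[0,0,3.5,0],[0,0,4.5,0],[0,0,4.5,0],[0,0,4.5,0],[0,0,4.5,0]]' |grep -E 'eef|cont|width'
python3 al.py .163 .171; python3 d.py .521 -.0305 .1315
```

```text
eef_pos: [0.5206, -0.0344, 0.1925]
contact_force: [-1.1, 0.1, -1.0]
gripper_width: 0.712
eef_pos: [0.5213, -0.0327, 0.1478]
contact_force: [-0.3, 0.3, 0.3]
gripper_width: 0.716
z 0.14100000000000001 side mid 0.3919 0.3618 0.422 w 0.06 front 0.3128 dirs [ 0.62 -0.79] [0.79 0.62]
z 0.18200000000000002 side mid 0.3866 0.3586 0.4146 w 0.056 front 0.3133 dirs [ 0.62 -0.79] [0.79 0.62]
t 27.3 tool x [ 1.    -0.001  0.002] z [ 0.002 -0.    -1.   ] F [-0.1 -0.1 -0.7] delta cm [-0.05 -0.2   1.65]
```

```bash

python3 -m jog '[[0.1,-0.2,0.3,0],[0.1,-0.2,0.6,0],[0.1,-0.2,0.9,0],[0.1,-0.2,1.1,0],[0.1,-0.2,1.1,0]]' |grep -E 'eef|cont|width'
python3 -m jog '[[0,0,0.2,0],[0,0,0.4,0],[0,0,0.4,0]]' |grep -E 'eef|cont|width'
```

```text
eef_pos: [0.5213, -0.03, 0.1355]
contact_force: [0.6, -0.1, -1.3]
gripper_width: 0.714
eef_pos: [0.5217, -0.0301, 0.1319]
contact_force: [0.4, 0.1, 0.2]
gripper_width: 0.712
```

```bash

python3 -m jog '[[0,0,0.1,0],[0,0,0.2,0],[0,0,0.2,0]]' |grep -E 'eef|cont|width'
```

```text
eef_pos: [0.5226, -0.0301, 0.1317]
contact_force: [-3.1, -0.1, 10.9]
gripper_width: 0.715
```

```bash

python3 -m jog '[[0,0,0.05,0],[0,0,0.05,0]]' |grep -E 'eef|cont'
python3 -m jog '[[0,0,0,0],[0,0,0,0],[0,0,0,0],[0,0,0,0],[0,0,0,0]]' -1 |grep -E 'eef|cont|width'
python3 -m jog '[[0,0,-3,0],[0,0,-5.5,0],[0,0,-7,0],[1,-4,-7,0],[2.5,-8,-7,0],[4,-12,-7,0],[5,-16,-7,0],[6,-20,-7,0],[7,-24,-7,0],[8,-28,-7,0],[8.9,-30.4,-7,0],[8.9,-30.4,-7,0],[8.9,-30.4,-7,0],[8.9,-30.4,-7,0],[8.9,-30.4,-7,0]]' |grep -E 'eef|cont|width'
python3 st.py .191; python3 d.py .6105 .2745 -.028
```

```text
eef_pos: [0.5227, -0.0301, 0.1317]
contact_force: [-3.8, -0.5, 14.0]
eef_pos: [0.5216, -0.03, 0.1294]
contact_force: [-0.0, 0.1, 0.3]
gripper_width: 0.998
eef_pos: [0.611, 0.2717, 0.1994]
contact_force: [0.1, -0.5, -0.4]
gripper_width: 0.998
top 90 c [ 0.5229 -0.029 ] size [0.058 0.061] ztop [0.193  0.1944]
   0 9 0.1919   45 12 0.19   90 12 0.1918   135 10 0.1938   180 8 0.1919   225 7 0.1918   270 10 0.193   315 10 0.1909
scene 259 c [ 0.5206 -0.0283] size [0.061 0.067] ztop [0.1892 0.1901]
   0 17 0.189   45 12 0.1892   90 21 0.1892   135 17 0.1888   180 12 0.1893   225 10 0.1901   270 14 0.1888   315 20 0.1891
t 30.15 tool x [ 1.    -0.003  0.   ] z [ 0.    -0.001 -1.   ] F [-0.1  0.2  0.6] delta cm [-0.06 -0.27 22.77]
```

```bash

python3 -m jog '[[-0.05,-0.2,4,0],[-0.05,-0.2,8,0],[-0.05,-0.2,12,0],[-0.05,-0.2,16,0],[-0.05,-0.2,19,0],[-0.05,-0.2,21.5,0],[-0.05,-0.2,22.8,0],[-0.05,-0.2,22.8,0],[-0.05,-0.2,22.8,0]]' |grep -E 'eef|cont|width'
python3 -m jog '[[0,0,0,0],[0,0,0,0],[0,0,0,0],[0,0,0,0],[0,0,0,0],[0,0,0,0],[0,0,0,0]]' 1 40|grep -E 'eef|cont|width|grasp'
python3 d.py .5216 -.030 .22
```

```text
eef_pos: [0.6107, 0.2755, -0.0279]
contact_force: [0.6, -0.4, 1.2]
gripper_width: 0.996
eef_pos: [0.6155, 0.2812, -0.0211]
contact_force: [-1.1, 3.4, 23.8]
gripper_width: 0.477
grasp_force: 46.6
t 31.4833 tool x [1.    0.001 0.011] z [ 0.011  0.008 -1.   ] F [-1.1  3.4 23.8] delta cm [ -9.15  30.92 -24.46]
```

```bash
python3 - <<'E'
from h import *
c=cam('scene'); pickle.dump(c,open('scene5.pkl','wb'))
a=c['pixels'][190:310,120:260,::-1]; a=np.clip(a.astype(float)*1.8,0,255).astype(np.uint8); cv2.imwrite('pics/p7.png',cv2.resize(a,None,fx=5,fy=5,interpolation=0))
E
```

```text
(no output)
```

View pics/p7.png

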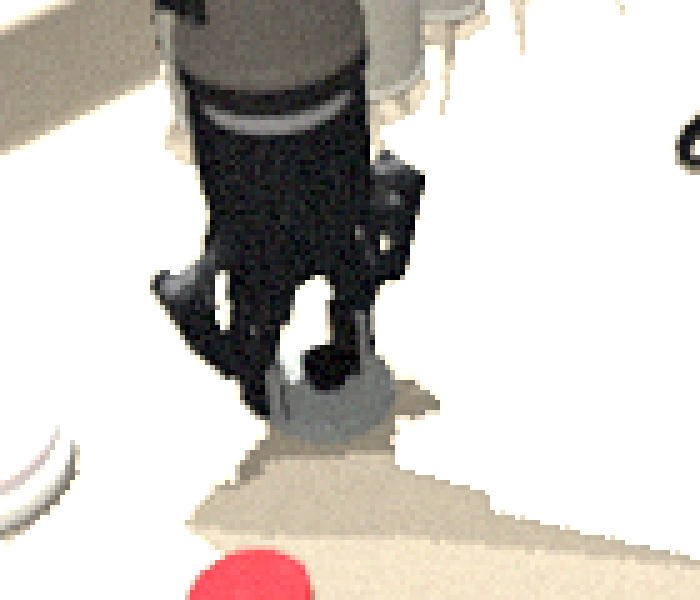

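The right finger went over the disc while the left one is outside it, so this is a bad grasp. I'll open, lift and re-measure.

```bash

python3 -m jog '[[0,0,0,0],[0,0,0,0],[0,0,0,0],[0,0,0,0],[0,0,0,0],[0,0,0,0]]' -1 |grep -E 'eef|cont|width'
python3 -m jog '[[0,0,-3,0],[0,0,-7,0],[0,0,-11,0],[0,0,-12,0],[0,4,-12,0],[0,8,-12,0],[0,12,-12,0],[0,12,-12,0],[0,12,-12,0]]' |grep -E 'eef|cont|width'
python3 - <<'E'
from h import *
for n in('top','scene'):
    c=cam(n); x=cloud(c); pickle.dump(c,open(n+'6.pkl','wb'))
    m=(np.hypot(x[...,0]-.6105,x[...,1]-.272)<.05)&(x[...,2]>.012)&(x[...,2]<.06)&(c['depth']>0); p=x[m]
    print(n,len(p),p.min(0).round(4),p.max(0).round(4),((p.min(0)+p.max(0))/2).round(4))
    k=p[p[:,2]>.027]; print(' knob',len(k),((k.min(0)+k.max(0))/2).round(4)); 
    d=p[p[:,2]<.027]; A=np.c_[d[:,:2]-[.61,.272],np.ones(len(d))]; print(' disc plane',np.linalg.lstsq(A,d[:,2],rcond=None)[0].round(4))
E
python3 d.py .6105 .2745 -.028
```

```text
eef_pos: [0.6101, 0.2755, -0.0286]
contact_force: [-0.2, -0.1, 0.9]
gripper_width: 0.998
eef_pos: [0.6107, 0.1515, 0.0913]
contact_force: [0.3, 0.9, 0.1]
gripper_width: 0.995
top 127 [0.5828 0.2617 0.0123] [0.6383 0.3028 0.0397] [0.6105 0.2822 0.026 ]
 knob 22 [0.6038 0.2749 0.0335]
 disc plane [-0.0009 -0.0182  0.0194]
scene 416 [0.5784 0.2431 0.0122] [0.6423 0.3065 0.0356] [0.6104 0.2748 0.0239]
 knob 68 [0.6117 0.2763 0.0315]
 disc plane [ 0.0251 -0.0049  0.0182]
t 32.8833 tool x [ 1. -0. -0.] z [-0.     0.001 -1.   ] F [ 0.   1.1 -0.9] delta cm [  0.04 -11.77  11.96]
```

```bash

python3 - <<'E'
from h import *
c=pickle.load(open('scene6.pkl','rb')); x=cloud(c)
for s in(1,-1):
    m=(abs(x[...,0]-.611)<.03)&(s*(x[...,1]-.1515)>.025)&(s*(x[...,1]-.1515)<.065)&(x[...,2]>.06)&(x[...,2]<.25); p=x[m]
    i=np.argsort(p[:,2])[:6]; print(p[i].round(3).tolist())
    for z in np.arange(.09,.18,.01):
        q=p[abs(p[:,2]-z)<.005]; 
        if len(q): print(z.round(3),len(q),q[:,1].min().round(3),q[:,1].max().round(3))
a=c['pixels'][150:290,150:310,::-1]; a=np.clip(a.astype(float)*1.8,0,255).astype(np.uint8); cv2.imwrite('pics/p8.png',cv2.resize(a,None,fx=4,fy=4,interpolation=0))
E
```

```text
[[0.604, 0.206, 0.143], [0.602, 0.205, 0.144], [0.607, 0.206, 0.144], [0.613, 0.207, 0.144], [0.603, 0.207, 0.147], [0.598, 0.202, 0.147]]
0.14 4 0.205 0.207
0.15 22 0.201 0.213
0.16 34 0.2 0.214
0.17 34 0.199 0.214
[[0.604, 0.114, 0.143], [0.615, 0.113, 0.143], [0.601, 0.106, 0.143], [0.606, 0.114, 0.145], [0.618, 0.114, 0.145], [0.604, 0.113, 0.145]]
0.14 6 0.106 0.114
0.15 26 0.102 0.116
0.16 36 0.099 0.115
0.17 37 0.1 0.115
```

View pics/p8.png

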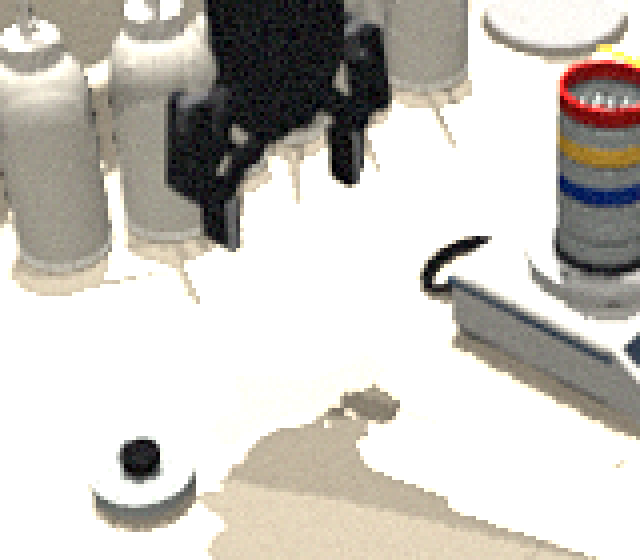

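```bash

python3 -m jog '[[0.05,-4,0,0],[0.05,-8,0,0],[0.05,-11.9,0,0],[0.05,-11.9,0,0],[0.05,-11.9,4,0],[0.05,-11.9,8,0],[0.05,-11.9,10.5,0],[0.05,-11.9,12.2,0],[0.05,-11.9,13.2,0],[0.05,-11.9,13.2,0],[0.05,-11.9,13.2,0]]' |grep -E 'eef|cont|width'
python3 -m jog '[[0,0,0,0],[0,0,0,0],[0,0,0,0],[0,0,0,0],[0,0,0,0]]' 0.4 40|grep -E 'eef|cont|width|grasp'
```

```text
eef_pos: [0.6106, 0.2763, -0.0402]
contact_force: [-0.4, -0.9, 0.9]
gripper_width: 0.996
eef_pos: [0.6122, 0.2758, -0.0382]
contact_force: [-1.0, -0.3, 5.8]
gripper_width: 0.703
grasp_force: 43.0
```

```bash

python3 -m jog '[[0,0,-3,0],[0,0,-7,0],[0,0,-11,0],[0,0,-15,0],[0,0,-19,0],[0,0,-22,0],[0,0,-22,0]]' |grep -E 'eef|cont|width'
python3 -m jog '[[-1,4,0,0],[-2,8,0,0],[-3.5,12,0,0],[-5,16,0,0],[-6,20,0,0],[-7,24,0,0],[-8,27,0,0],[-8.9,29,0,0],[-8.9,30.6,0,0],[-8.9,30.6,0,0],[-8.9,30.6,0,0],[-8.9,30.6,0,0],[-8.9,30.6,0,0]]' |grep -E 'eef|cont|width'
python3 - <<'E'
from h import *
c=cam('scene'); pickle.dump(c,open('scene7.pkl','wb'))
a=c['pixels'][110:230,245:365,::-1]; a=np.clip(a.astype(float)*1.8,0,255).astype(np.uint8); cv2.imwrite('pics/p9.png',cv2.resize(a,None,fx=5,fy=5,interpolation=0))
E
python3 al.py .191 .2; python3 d.py .5216 -.030 .145
```

```text
eef_pos: [0.6148, 0.2772, 0.1888]
contact_force: [1.2, 0.3, 0.6]
gripper_width: 0.704
eef_pos: [0.522, -0.0293, 0.1796]
contact_force: [0.0, -0.5, -1.7]
gripper_width: 0.708
z 0.169 side mid 0.3923 0.362 0.4227 w 0.061 front 0.3136 dirs [ 0.62 -0.79] [0.79 0.62]
z 0.21100000000000002 side mid 0.3893 0.3628 0.4158 w 0.053 front 0.3119 dirs [ 0.62 -0.79] [0.79 0.62]
t 35.9833 tool x [1.    0.002 0.   ] z [ 0.  0. -1.] F [-0.5 -0.2 -0.8] delta cm [-0.03  0.04  3.46]
```

View pics/p9.png

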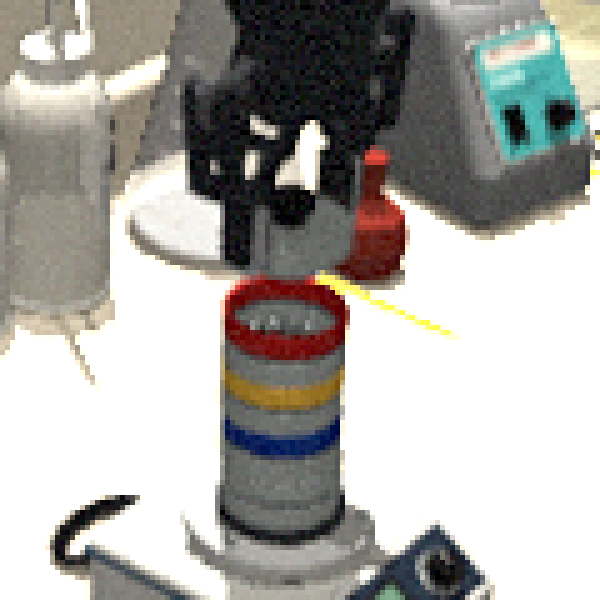

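The picture shows the lid held level, centred near (305,240), over the red rim at (287,310). The stack below is straight. I'll lower it.

```bash

python3 -m jog '[[0,0,1,0],[0,0,1.8,0],[0,0,2.4,0],[0,0,2.8,0],[0,0,2.8,0],[0,0,2.8,0]]' |grep -E 'eef|cont|width'
python3 -m jog '[[0,0,0.2,0],[0,0,0.4,0],[0,0,0.4,0]]' |grep -E 'eef|cont|width'
```

```text
eef_pos: [0.5215, -0.031, 0.1512]
contact_force: [0.2, 0.1, -0.3]
gripper_width: 0.708
eef_pos: [0.5217, -0.0311, 0.1474]
contact_force: [0.8, -0.1, -1.6]
gripper_width: 0.706
```

```bash

python3 -m jog '[[0,0,0.1,0],[0,0,0.2,0],[0,0,0.2,0]]' |grep -E 'eef|cont|width'
```

```text
eef_pos: [0.5222, -0.0308, 0.1462]
contact_force: [-0.7, 0.4, 2.7]
gripper_width: 0.707
```

```bash

python3 -m jog '[[0,0,0.1,0],[0,0,0.15,0],[0,0,0.15,0]]' |grep -E 'eef|cont|width'
```

```text
eef_pos: [0.523, -0.0302, 0.1458]
contact_force: [-3.5, 1.4, 11.0]
gripper_width: 0.705
```

Firm contact. I'll release, retract and verify.

```bash

python3 -m jog '[[0,0,0,0],[0,0,0,0],[0,0,0,0],[0,0,0,0],[0,0,0,0],[0,0,0,0]]' -1 |grep -E 'eef|cont|width'
python3 -m jog '[[0,0,-3,0],[0,0,-7,0],[0,0,-9,0],[0,0,-9,0],[-1,4,-9,0],[-2,8,-9,0],[-3,12,-9,0],[-4,16,-9,0],[-4,20,-9,0],[-4,24,-9,0],[-4,24,-9,0],[-4,24,-9,0],[-4,24,-9,0]]' |grep -E 'eef|cont|width'
sed -i 's/zt+.02)/zt+.008)/' st.py; python3 st.py .203
python3 - <<'E'
from h import *
c=cam('scene')
a=c['pixels'][110:310,150:400,::-1]; a=np.clip(a.astype(float)*1.6,0,255).astype(np.uint8); cv2.imwrite('pics/p10.png',cv2.resize(a,None,fx=3,fy=3,interpolation=0))
E
```

```text
eef_pos: [0.5216, -0.0311, 0.1439]
contact_force: [-0.3, -0.5, -0.0]
gripper_width: 0.999
eef_pos: [0.4815, -0.2703, 0.2333]
contact_force: [-0.0, 0.3, -0.2]
gripper_width: 1.002
top 323 c [ 0.5239 -0.029 ] size [0.06 0.06] ztop [0.2057 0.2079]
   0 46 0.2048   45 45 0.2051   90 36 0.2041   135 34 0.2048   180 30 0.2055   225 29 0.2042   270 35 0.2046   315 43 0.2048
scene 346 c [ 0.5215 -0.0272] size [0.064 0.062] ztop [0.2028 0.2085]
   0 20 0.202   45 48 0.2028   90 59 0.2021   135 47 0.2026   180 30 0.2026   225 26 0.2015   270 21 0.2022   315 0
```

View pics/p10.png

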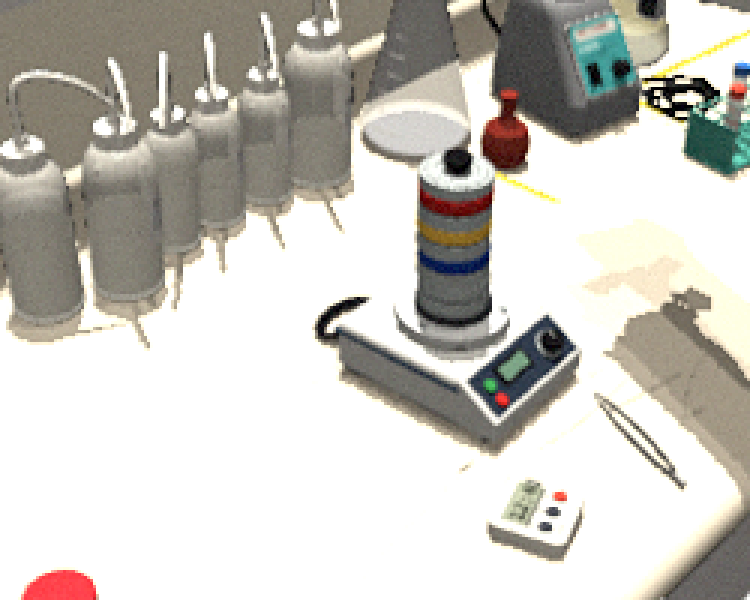

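The stack stands straight at (455,230) with its lid top level at about 0.203 as expected, and the jar and bulb are upright and in place. Handing in.

```bash
python3 -c "
from station import bot
print(bot.hand_in())"
```

```text
the job is handed in; nothing more can be done
None
```

The pan, fine, medium and coarse sieves and the lid are stacked in that order on the shaker, all home and level by the camera checks; the stack stands free, the jar and bulb are undisturbed, and the job was handed in at about 39 s of 106 s (the hand-in gave no verdict).

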